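# Load the drying drawer, trim its thermostat and put it back in service

### The arm

A 7-joint arm with a two-finger parallel gripper is mounted at the origin on the work surface. World frame = base frame: x ahead of the robot, y to its left, z up, the work surface at z = 0. Lengths are in m, angles in rad, forces in N, time in s.
With the tool pointing down it reaches from about 0.4 to 0.85 m from the base axis. Payload 4.5 kg.
Tool frame: the origin (TCP) lies on the front face of the gripper's body, between the roots of the fingers; the fingertips stand 73 mm ahead of it and the grasp point (between the pads) lies 54 mm ahead of it (robot.hold_point_z is the distance from the TCP to the grasp point, in m); z points along the fingers, y is the line along which they close (so a half turn about z gives the same grasp; the last joint's range is limited). The gripper opens to 85 mm and grips with 20 to 120 N. Pads are 22 mm wide; open, the fingers measure 114 mm over their backs; the gripper's body (76 mm by 85 mm) begins 54 mm behind the grasp point. The pads swing forward as they close: fully open they stand 13 mm farther back than shut.
Start: joints at [1.375, 0.689, -0.195, 1.565, 0.157, 0.902, -0.215], TCP at [0.142, -0.609, 0.304] pointing down, gripper open.
Joint ranges: [-3.01, 3.01], [-0.46, 2.08], [-1.47, 1.51], [0.13, 2.56], [-1, 4.14], [0.04, 2.09], [-2.66, 2.66]. Speed limits (rad/s): [2.57, 2.57, 3.14, 3.14, 3.14, 3.14, 3.14].

### API

Orientations are given as a unit quaternion [x, y, z, w].
In Python, from workcell import robot gives the robot as it stands. The module is installed in compiled form; this text tells all that it offers.
- The arm moves only by the shell command python3 -m pendant 'ROWS'. ROWS is a JSON object of lists of equal length, an entry for each row: "hand": the opening, from -1 (shut) to 1 (fully open); "dp": the shift along the world's x, y, z in mm, a list of three; "spin": the turn about the world's z in rad. A call has 1 to 10 rows; each row shifts and turns the commanded pose from where the row before left it; what a row does not reach is not made up. A row lasts 1/10 s, in which the tool goes at most 50 mm and 8.59 degrees, less where a joint would pass 70% of its speed; a pose out of reach is approached as far as the arm can. A call is refused whole if a number of a shift passes 50 or a number of a turn 0.15, either way. A call with a gripper value outside its range is refused whole. The fingers move at their own pace and stop on an object; the grip force is fixed at half the most. Time passes only in rows, so rows that do not move let the fingers close. It gives the time, the measured TCP pose, the force, the opening and the grip force at its end, in the units of the state.
- robot.state(): the state, without advancing time (a new reading comes with each control period).
- robot.get_image(name): name is "side" or "top"; returns the picture (480x640x3 uint8, red, green, blue); there is no depth.
- robot.camera_info(name): a dict with "camera_matrix" (3x3 intrinsics, pixels), "rvec" (rotation vector, rad) and "tvec" (3), from world to camera coordinates, as OpenCV has them. Camera axes: x right, y down, z forward; pixel columns grow to the right and rows downward; lengths in m; the calibration is good to about 2 mm. A picture is of the moment at which its call begins. camera_info takes no time and is no camera call.
- robot.close_job(): hands the job in; it is judged then, once.
The state is a dict: "time": time; "joint_positions": joint angles; "joint_velocities": joint speeds; "tau": joint torques, N m; "tool_pos": TCP position; "eef_rot": TCP orientation; "force": force on the tool from outside, world axes, zero at the start; "ft_torque": the same for the moment, N m; "opening": opening from 0.0 (shut) to 1.0 (fully open); "gripper_force": force on a finger pad.
Only numpy, scipy, OpenCV 4.12 (cv2) and the standard library are available. Lean on these libraries where they do the work, as an engineer would, in place of code of your own. Each camera call takes 0.05 s, during which the arm holds its last target. There are 200 camera calls.

### The job

Put the next batch of carved wooden blanks through the grey drying cabinet: first push its red mushroom stop button fully down, then lay every carved blank flat on the drawer floor (not stacked) and push the drawer fully shut. With the drawer shut and the stop still down, take the white plastic tuning tool from its stand and turn the brass slotted trimmer screw clockwise until its slot lines up with the two white ticks on its collar, then stand the tool back in its stand. Last, with everything done, twist the red mushroom clockwise until it has risen fully again; leave the other things on the bench where they are.

Things in the scene. Friction and masses are not known exactly. Their poses are not given: they have to be found in the camera images.
- blank1_mid (a point): carved wooden blank lying flat on the bench: flat bar 100 long (its x), 36 wide (y) over its middle 66, narrowing to 22 wide at both ends, 24 high (z), 70 g, dark carved lines on top; the point is its centre, half-way up. There are two to four blanks; absent ones read None
- blank2_mid (a point): carved wooden blank lying flat on the bench: flat bar 100 long (its x), 36 wide (y) over its middle 66, narrowing to 22 wide at both ends, 24 high (z), 70 g, dark carved lines on top; the point is its centre, half-way up. There are two to four blanks; absent ones read None
- blank3_mid (a point): carved wooden blank lying flat on the bench: flat bar 100 long (its x), 36 wide (y) over its middle 66, narrowing to 22 wide at both ends, 24 high (z), 70 g, dark carved lines on top; the point is its centre, half-way up. There are two to four blanks; absent ones read None
- blank4_mid (a point): carved wooden blank lying flat on the bench: flat bar 100 long (its x), 36 wide (y) over its middle 66, narrowing to 22 wide at both ends, 24 high (z), 70 g, dark carved lines on top; the point is its centre, half-way up. There are two to four blanks; absent ones read None
- drawer_bay (a point): point on the plywood drawer floor (22 above the bench), moves with the drawer; x into the cabinet (away from the robot), y left, z up. 70 behind the inner face of the front panel, midway between the side walls (292 apart inside, 50 high; front panel 79 above the floor). With the drawer open D, floor clear of the cabinet reaches from x = -70 to about D - 70; inside ends at x = 160
- drawer_front (a point): middle of the outer face of the drawer's aluminium front panel, which looks to the robot (-x of the cabinet), 70 above the bench; the panel is 334 wide, 16 thick, and reaches from 15 to 101 above the bench. The drawer moves with about 1.5 N; push on this face to shut it
- drawer (a joint): drawer opening, m: 0 shut, grows as it comes out towards the robot; starts open 0.145 to 0.165
- dryer: grey drying cabinet, fixed to the bench, 260 deep (x) by 340 wide (y) by 115 high; origin: centre of its underside; its front faces -x. On its flat top, 70 before the centre (x = -70), are the trimmer (y = -65) and the red mushroom stop (y = +85)
- stop (a joint): how far the mushroom is pressed, m: 0 up (start), 0.008 fully down. 8 to 12 N pushes it down; it stays down when let go. The head rides on a steep thread: it turns 0.8 rad anticlockwise (from above) as it sinks; twisting it 0.8 rad clockwise (under 0.15 N m) raises it 8 mm; it stays where left
- stop_top (a point): top centre of the red mushroom head: round, 42 diameter, upright sides from 6 to 28 below this point, then a thin stem; the point is 50 above the cabinet's top when up and moves and turns with the head
- trimmer (a joint): angle of the trimmer screw, rad: grows clockwise seen from above; 0 = slot in line with the two white ticks (the cabinet's x direction), starts at -1.3 to -0.6, end stops at -1.45 and 0.7; friction about 0.04 N m
- trim_slot (a point): centre of the brass trimmer screw's top face, 13 above the cabinet's top; x runs along the slot and turns with the screw, z up. Screw 43 diameter; slot 7 wide, 9 deep, right across; in a fixed black collar of 47 inner, 62 outer diameter, its rim 1 above the screw's top, with a white tick on the near and on the far side
- tuner_handle (a point): white plastic tuning tool, standing upright in its stand, 139 long, 60 g; the point is the centre of its flat handle: 34 (x) by 20 (y) by 75 (z), z up; grip the two flats across y. Below the handle come a collar of 50 diameter, 6 thick (its underside 58 above the blade's tip), a shaft of 14 diameter and the blade
- tuner_tip (a point): bottom end of the tool's screwdriver blade, 101.5 below the handle's centre: the blade is 26 wide along the tool's x, 4 thick along its y and 20 long
- tuner: the same tuning tool; origin at the blade's tip
- stand: dark wooden round stand for the tool, fixed: 68 diameter, 60 high, with an upright through hole of 36 diameter; origin: centre of its underside on the bench. The tool's collar rests on its top, the tip then being 2 above the bench
- offcut: plain plywood offcut 70 x 55 x 40, not part of the job; origin at its underside
- glue: white glue bottle with orange cap, 60 diameter, 150 high, not part of the job
- gouge: carving tool about 200 long with wooden handle, not part of the job
- mallet: wooden mallet, not part of the job
- stone: grey sharpening stone 160 x 60 x 25, not part of the job
- sander: cork sanding block 100 x 60 x 35, not part of the job
Mind the look-alikes: they are no part of the job. Leave any purple look-alike of the part that bears blank2_mid alone. Leave any green look-alike of the part that bears blank4_mid alone.

How it is judged:
On the way, in this order (a step that is already met when the one before it is completed fails the run):
1. the mushroom stop is pressed down before anything else is done: drawer still open, trimmer still unset (value of joint stop above 0.0055 m and value of joint drawer above 0.1 m and value of joint trimmer below -0.3 rad), for 0.1 s.
2. all blanks lie flat on the floor of the open drawer, stop down (value of joint stop above 0.0055 m and value of joint drawer above 0.03 m and x of blank1_mid in the frame of drawer_bay between -0.07 and 0.165 m and y of blank1_mid in the frame of drawer_bay between -0.15 and 0.15 m and z of blank1_mid in the frame of drawer_bay between 0.005 and 0.02 m and angle between each of blank1_mid, blank2_mid, blank3_mid, blank4_mid's own z axis and vertical below 0.15 rad and x of blank2_mid in the frame of drawer_bay between -0.07 and 0.165 m and y of blank2_mid in the frame of drawer_bay between -0.15 and 0.15 m and z of blank2_mid in the frame of drawer_bay between 0.005 and 0.02 m and x of blank3_mid in the frame of drawer_bay between -0.07 and 0.165 m and y of blank3_mid in the frame of drawer_bay between -0.15 and 0.15 m and z of blank3_mid in the frame of drawer_bay between 0.005 and 0.02 m and x of blank4_mid in the frame of drawer_bay between -0.07 and 0.165 m and y of blank4_mid in the frame of drawer_bay between -0.15 and 0.15 m and z of blank4_mid in the frame of drawer_bay between 0.005 and 0.02 m), for 0.2 s.
3. the drawer is shut on the blanks, stop down, trimmer not yet set (value of joint stop above 0.0055 m and value of joint drawer below 0.006 m and value of joint trimmer below -0.3 rad and x of blank1_mid in the frame of drawer_bay between -0.07 and 0.165 m and y of blank1_mid in the frame of drawer_bay between -0.15 and 0.15 m and z of blank1_mid in the frame of drawer_bay between 0.005 and 0.02 m and angle between each of blank1_mid, blank2_mid, blank3_mid, blank4_mid's own z axis and vertical below 0.15 rad and x of blank2_mid in the frame of drawer_bay between -0.07 and 0.165 m and y of blank2_mid in the frame of drawer_bay between -0.15 and 0.15 m and z of blank2_mid in the frame of drawer_bay between 0.005 and 0.02 m and x of blank3_mid in the frame of drawer_bay between -0.07 and 0.165 m and y of blank3_mid in the frame of drawer_bay between -0.15 and 0.15 m and z of blank3_mid in the frame of drawer_bay between 0.005 and 0.02 m and x of blank4_mid in the frame of drawer_bay between -0.07 and 0.165 m and y of blank4_mid in the frame of drawer_bay between -0.15 and 0.15 m and z of blank4_mid in the frame of drawer_bay between 0.005 and 0.02 m), for 0.2 s.
4. the trimmer is turned to the ticks with the tool's blade in its slot, stop down, drawer shut (value of joint stop above 0.0055 m and value of joint drawer below 0.006 m and value of joint trimmer between -0.18 and 0.18 rad and distance between tuner_tip and trim_slot below 0.013 m), for 0.2 s.
5. the tool is back in its stand, stop still down (value of joint stop above 0.0055 m and value of joint drawer below 0.006 m and value of joint trimmer between -0.18 and 0.18 rad and horizontal distance between tuner_handle and stand below 0.012 m and height (world z) of tuner_tip below 0.008 m and angle between tuner_handle's own z axis and vertical below 0.12 rad), for 0.2 s.
6. the mushroom is twisted up again (value of joint stop below 0.002 m and value of joint drawer below 0.006 m and value of joint trimmer between -0.18 and 0.18 rad and horizontal distance between tuner_handle and stand below 0.012 m and height (world z) of tuner_tip below 0.008 m and angle between tuner_handle's own z axis and vertical below 0.12 rad), for 0.2 s.
At the end, for the whole second after the job is handed in: mushroom up (within 2 mm), drawer shut (within 6 mm), all blanks flat on the drawer floor, trimmer slot within 0.18 rad of the ticks, tool upright and fully down in its stand (within 12 mm of its axis), at rest (all of step 6 and x of blank1_mid in the frame of drawer_bay between -0.07 and 0.165 m and y of blank1_mid in the frame of drawer_bay between -0.15 and 0.15 m and z of blank1_mid in the frame of drawer_bay between 0.005 and 0.02 m and angle between each of blank1_mid, blank2_mid, blank3_mid, blank4_mid's own z axis and vertical below 0.15 rad and x of blank2_mid in the frame of drawer_bay between -0.07 and 0.165 m and y of blank2_mid in the frame of drawer_bay between -0.15 and 0.15 m and z of blank2_mid in the frame of drawer_bay between 0.005 and 0.02 m and x of blank3_mid in the frame of drawer_bay between -0.07 and 0.165 m and y of blank3_mid in the frame of drawer_bay between -0.15 and 0.15 m and z of blank3_mid in the frame of drawer_bay between 0.005 and 0.02 m and x of blank4_mid in the frame of drawer_bay between -0.07 and 0.165 m and y of blank4_mid in the frame of drawer_bay between -0.15 and 0.15 m and z of blank4_mid in the frame of drawer_bay between 0.005 and 0.02 m and linear speed of tuner below 0.02 m/s); the robot touches nothing.
It fails at once if a bystander (offcut, glue bottle, gouge, mallet, stone, cork block) is moved more than 6 cm (distance of any of offcut, glue, gouge, mallet, stone, sander from where it was at the start of the episode above 0.06 m).
Of blank1, blank2, blank3, blank4 only 2 to 4 are there at a start; the rules pass over those that are not, and their reading is None.
At some moment in a run one of blank1, blank2, blank3, blank4 may be knocked a few centimetres aside while the robot is not near it.
It also fails if it takes over 208 s, if anything falls off the work surface, if the arm or the gripper's body presses on something with over 40 N, if the wrist force passes 120 N, or if a joint passes its speed limit or range.

## Working session

There is one attempt and no reset: what is moved stays moved. The work goes in short steps, Python scripts to look and compute and a shell command to move; the robot and the scene stay as the last step left them, time stands still between calls to the robot, and variables do not carry over. Pictures are saved under pics/ and viewed, at most 16 in all, crops included, and the job is handed in when it is done.

```bash
mkdir -p pics; cat > h.py <<'E'
import numpy as np, cv2
from workcell import robot
def cam(n):
    c=robot.camera_info(n); return np.array(c["camera_matrix"],float),np.array(c["rvec"],float).ravel(),np.array(c["tvec"],float).ravel()
def ray(n,u,v,z):
    K,r,t=cam(n); R,_=cv2.Rodrigues(r); o=-R.T@t
    d=R.T@np.linalg.inv(K)@np.array([u,v,1.0]); return o+d*(z-o[2])/d[2]
def pix(n,p):
    K,r,t=cam(n); return cv2.projectPoints(np.array([p],float),r,t,K,None)[0].ravel()
def shot(n,f):
    im=robot.get_image(n)[:,:,::-1].copy(); cv2.imwrite(f"pics/{f}.png",im); return im
E
python3 - <<'E'
from h import *
for n in("top","side"):
    shot(n,n+"0"); K,r,t=cam(n); R,_=cv2.Rodrigues(r); print(n,-R.T@t,K[0,0],R[2])
s=robot.state(); print(s["tool_pos"],s["eef_rot"],s["opening"],s["time"],robot.hold_point_z)
E
```

```text
top [ 0.46128767 -0.02505661  1.77692464] 587.1037091605697 [ 0.05536063  0.0088322  -0.99842736]
side [0.25791514 1.12713928 0.77358904] 567.6985974712825 [ 0.20635288 -0.84969657 -0.48521564]
[ 0.14219677 -0.60813208  0.30315432] [ 9.93400725e-01  1.14692210e-01 -1.83618785e-04 -8.14325034e-04] 0.9998121746174843 0.1 0.0539
```

View pics/top0.png

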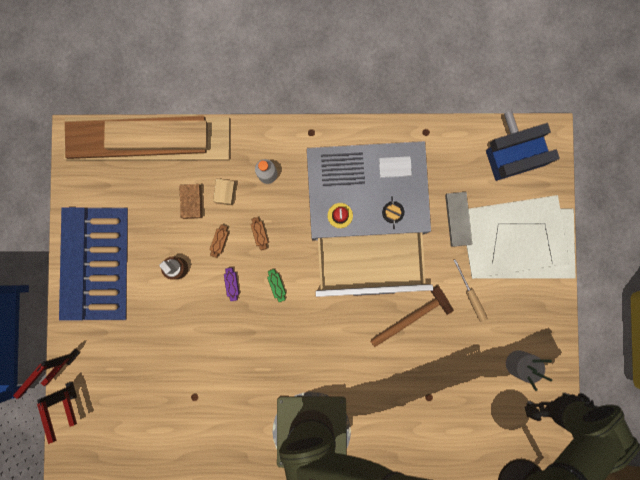

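View pics/side0.png

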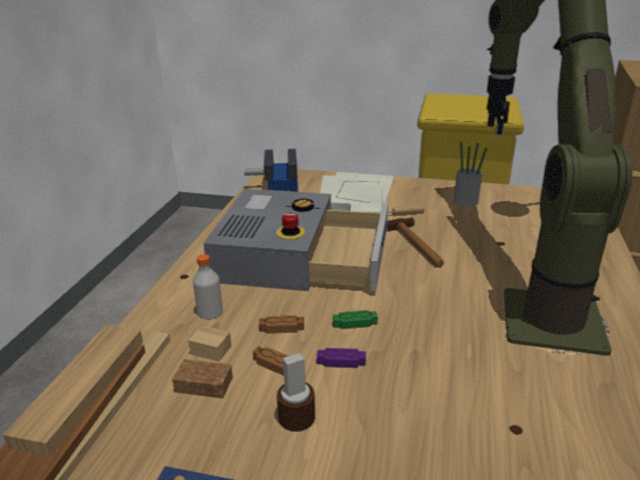

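The top view shows two brown blanks, at (219,240) and (260,233). The purple bar at (232,284) and the green bar at (277,285) are look-alikes, because blanks are plain wood. The mushroom is at (340,215), the trimmer at (394,212), the tool and stand at (174,267), and the drawer front runs along (317,293)-(432,289). I'll confirm with an enlarged crop and measure.

```bash
cat >> h.py <<'E'
def blobs(im,lo,hi,box,amin=60):
    x0,y0,x1,y1=box; hsv=cv2.cvtColor(im,cv2.COLOR_BGR2HSV); m=cv2.inRange(hsv,np.array(lo),np.array(hi))
    k=np.zeros_like(m); k[y0:y1,x0:x1]=m[y0:y1,x0:x1]; k=cv2.morphologyEx(k,cv2.MORPH_CLOSE,np.ones((3,3),np.uint8))
    return [c for c in cv2.findContours(k,cv2.RETR_EXTERNAL,cv2.CHAIN_APPROX_NONE)[0] if cv2.contourArea(c)>amin]
E
python3 - <<'E'
from h import *
im=cv2.imread("pics/top0.png"); hsv=cv2.cvtColor(im,cv2.COLOR_BGR2HSV)
a=cv2.resize(im[160:310,150:300],(450,450),interpolation=cv2.INTER_CUBIC)
b=cv2.resize(im[190:240,320:420],(800,400),interpolation=cv2.INTER_CUBIC)[:,:]
c=np.zeros((450,800,3),np.uint8); c[:, :450]=a; c[:175,450:800]=cv2.resize(b,(350,175)); cv2.imwrite("pics/crop0.png",c)
print(hsv[240,219],hsv[235,260],hsv[200,190],hsv[285,320-40],hsv[300,250])
for p in((340,215),(394,212)): print(p,hsv[p[1],p[0]])
print("stop",ray("top",340,215,.165),"trim",ray("top",394,212,.128))
print("cab corners",[ray("top",*p,.115).round(3) for p in((307,149),(426,142),(430,232),(313,238))])
print("front",[ray("top",*p,.101).round(3) for p in((317,293),(432,289))])
E
```

```text
[ 13 151 145] [ 13 154 166] [ 14 142 162] [ 62 124 150] [ 17 112 195]
(340, 215) [ 13  11 207]
(394, 212) [15 42 85]
stop [ 0.6302512  -0.08133034  0.165     ] trim [ 0.64244576 -0.23476792  0.128     ]
cab corners [array([0.825, 0.011, 0.115]), array([ 0.845, -0.329,  0.115]), array([ 0.587, -0.338,  0.115]), array([ 0.57 , -0.006,  0.115])]
front [array([ 0.414, -0.018,  0.101]), array([ 0.425, -0.344,  0.101])]
```

View pics/crop0.png

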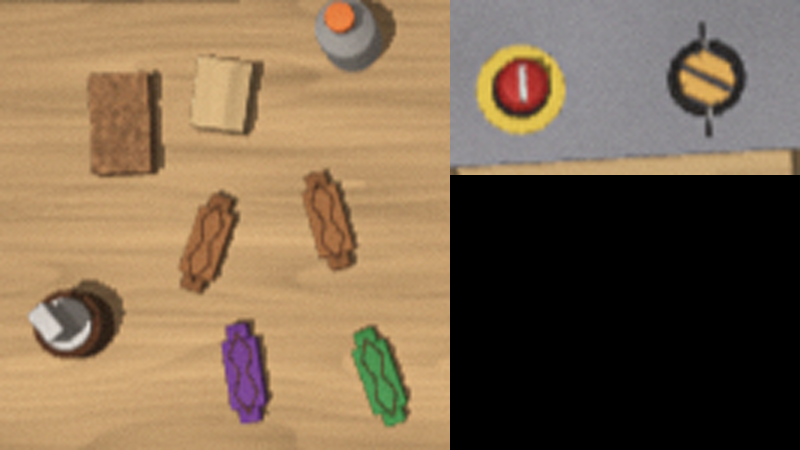

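The crop confirms two brown blanks, plus the purple and green look-alikes. The slot runs upper-left to lower-right, so the trimmer is at about -1.1. The tool's handle top is the bright patch near (165,267).

```bash
cat >> h.py <<'E'
def rect(n,c,z):
    "centroid and long-axis yaw of a contour's region, cast on plane z"
    m=np.zeros((480,640),np.uint8); cv2.drawContours(m,[c],-1,1,-1); v,u=np.nonzero(m)
    P=np.array([ray(n,a,b,z)[:2] for a,b in zip(u,v)]); w,V=np.linalg.eigh(np.cov(P.T)); d=V[:,1]
    return P.mean(0).round(4),round(float(np.arctan2(d[1],d[0])%np.pi),3),(np.sqrt(12*w)).round(3)
def blanks(im,box=(200,215,300,265),z=.02):
    return [rect("top",c,z) for c in blobs(im,(5,125,60),(16,255,190),box,80)]
E
python3 - <<'E'
from h import *
im=cv2.imread("pics/top0.png")
print("blanks",blanks(im))
for c in blobs(im,(0,150,60),(8,255,255),(325,200,355,230),20): print("stop",rect("top",c,.162))
for c in blobs(im,(20,100,100),(35,255,255),(320,195,360,235),20): print("stop yellow ring",rect("top",c,.116))
for c in blobs(im,(0,0,0),(180,255,75),(378,198,410,226),20): print("collar",rect("top",c,.129))
for c in blobs(im,(8,90,110),(30,255,255),(378,198,410,226),8): print("brass",rect("top",c,.128))
for c in blobs(im,(0,0,190),(180,60,255),(150,250,190,285),10): print("handle top",rect("top",c,.141),cv2.contourArea(c))
for c in blobs(im,(0,0,130),(180,70,255),(150,250,190,285),10): print("handle all",cv2.boundingRect(c))
for c in blobs(im,(0,0,170),(180,40,255),(305,275,445,305),50): print("front",rect("top",c,.101))
for c in blobs(im,(0,0,60),(180,50,160),(290,130,445,245),5000): print("cab",[ray("top",*p,.115).round(3)[:2] for p in cv2.boxPoints(cv2.minAreaRect(c))])
s=cv2.imread("pics/side0.png")
for c in blobs(s,(0,0,130),(180,40,255),(270,345,320,400),100): print("side handle",cv2.boundingRect(c))
cv2.imwrite("pics/crop1.png",np.hstack([cv2.resize(im[250:290,150:200],(400,320),interpolation=cv2.INTER_CUBIC),cv2.resize(s[345:435,265:345],(400,450),interpolation=cv2.INTER_CUBIC)[:320]]))
E
```

```text
blanks [(array([0.5686, 0.2774]), 2.808, array([0.037, 0.093])), (array([0.591 , 0.1567]), 0.281, array([0.035, 0.092]))]
stop (array([ 0.6334, -0.0817]), 2.211, array([0.035, 0.037]))
stop yellow ring (array([ 0.6351, -0.0825]), 2.383, array([0.062, 0.063]))
collar (array([ 0.6428, -0.2311]), 2.651, array([0.053, 0.055]))
brass (array([ 0.6429, -0.2317]), 0.97, array([0.036, 0.039]))
handle top (array([0.472 , 0.3795]), 2.12, array([0.009, 0.036])) 13.5
handle top (array([0.4867, 0.4076]), 0.727, array([0.016, 0.031])) 51.0
handle all (159, 260, 21, 17)
front (array([ 0.4222, -0.1779]), 1.626, array([0.015, 0.334]))
cab [array([0.829, 0.013]), array([ 0.848, -0.328]), array([ 0.585, -0.339]), array([ 0.566, -0.002])]
side handle (282, 385, 27, 15)
side handle (283, 353, 21, 12)
```

View pics/crop1.png

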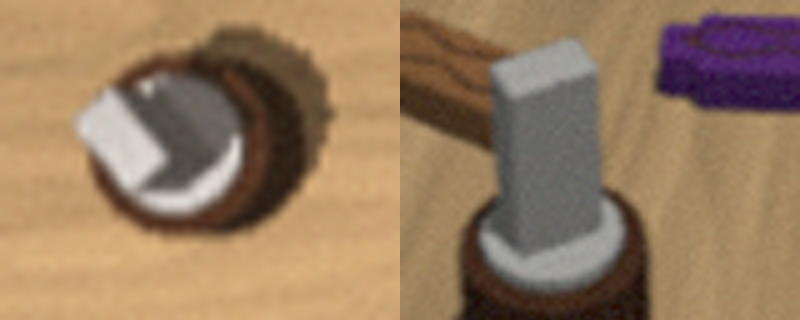

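Tool x yaw is about 0.73 and its top is near (0.487, 0.408). Cabinet yaw is about 0.055, the stop is at (0.634,-0.082) and the trimmer at (0.643,-0.231). Next I press the stop.

```bash
python3 -m pendant '{"hand":[-1,-1,-1,-1,-1,-1,-1,-1,-1],"dp":[[27,29,0],[27,29,0],[27,29,0],[27,29,0],[27,29,0],[27,29,0],[27,29,0],[27,29,0],[27,29,0]],"spin":[0,0,0,0,0,0,0,0,0]}' && python3 -m pendant '{"hand":[-1,-1,-1,-1,-1,-1,-1,-1,-1,-1],"dp":[[27,29,0],[27,29,0],[27,29,0],[27,29,0],[27,29,0],[27,29,0],[27,29,0],[27,29,0],[27,29,0],[6,4,0]],"spin":[0,0,0,0,0,0,0,0,0,0]}'
```

```text
time: 1.0
tool_pos: [0.3861, -0.3462, 0.3037]
eef_rot: [0.993, 0.115, -0.0, -0.0]
force: [0.9, -0.1, 0.1]
opening: -0.001
gripper_force: 0.0
time: 2.0
tool_pos: [0.6371, -0.0758, 0.3034]
eef_rot: [0.993, 0.119, 0.001, -0.002]
force: [0.7, 0.6, -0.4]
opening: 0.002
gripper_force: 0.0
```

```bash
python3 -m pendant '{"hand":[-1,-1,-1,-1,-1,-1,-1,-1,-1,-1],"dp":[[-3,-6,-20],[0,0,-20],[0,0,-18],[0,0,-4],[0,0,-3],[0,0,-2],[0,0,-2],[0,0,-2],[0,0,-2],[0,0,0]],"spin":[0,0,0,0,0,0,0,0,0,0]}'
```

```text
time: 3.0
tool_pos: [0.6322, -0.0889, 0.233]
eef_rot: [0.993, 0.115, 0.002, 0.0]
force: [-1.7, 0.6, 5.0]
opening: 0.001
gripper_force: 2.8
```

```bash
python3 -m pendant '{"hand":[-1,-1,-1,-1,-1,-1,-1],"dp":[[0,4,-2],[0,0,-2],[0,0,-2],[0,0,-2],[0,0,-1],[0,0,-1],[0,0,0]],"spin":[0,0,0,0,0,0,0]}'
```

```text
time: 3.7
tool_pos: [0.6334, -0.0865, 0.2283]
eef_rot: [0.993, 0.114, 0.004, 0.002]
force: [-9.0, -2.8, 35.6]
opening: -0.002
gripper_force: 17.8
```

```bash
python3 -m pendant '{"hand":[-1,-1,-1,0.4,0.4],"dp":[[0,0,10],[0,0,40],[0,0,40],[0,0,0],[0,0,0]],"spin":[0,0,0,0,0]}' && python3 - <<'E'
from h import *
im=shot("top","t1"); s=shot("side","s1"); print(blanks(im))
for x,n in((cv2.imread("pics/side0.png"),"before"),(s,"now")):
    for c in blobs(x,(0,150,60),(8,255,255),(270,200,310,245),10): print(n,cv2.boundingRect(c))
E
```

```text
time: 4.2
tool_pos: [0.632, -0.0846, 0.3126]
eef_rot: [0.993, 0.115, 0.002, 0.0]
force: [-0.8, 1.1, -0.9]
opening: 0.326
gripper_force: 0.0
[(array([0.5683, 0.2776]), 2.813, array([0.037, 0.092])), (array([0.5911, 0.1566]), 0.28, array([0.036, 0.091]))]
before (283, 215, 15, 13)
now (282, 217, 16, 14)
```

```bash
python3 -m pendant '{"hand":[0.4,0.4,0.4,0.4,0.4,0.4,0.4,0.4,0.4],"dp":[[-6,40,0],[-6,40,0],[-6,40,0],[-6,40,0],[-6,40,0],[-6,40,0],[-5,0,-40],[0,0,-40],[0,0,0]],"spin":[0.05,0,0,0,0,0,0,0,0]}'
```

```text
time: 5.2
tool_pos: [0.5862, 0.1545, 0.2249]
eef_rot: [0.99, 0.14, -0.007, 0.001]
force: [-0.3, 0.4, -0.8]
opening: 0.7
gripper_force: 0.0
```

```bash
python3 -m pendant '{"hand":[0.4,0.4,0.4,0.4,0.4,0.4],"dp":[[4,2,-40],[0,0,-40],[0,0,-35],[0,0,-20],[0,0,-8],[0,0,0]],"spin":[0,0,0,0,0,0]}'
```

```text
time: 5.8
tool_pos: [0.5945, 0.1571, 0.0878]
eef_rot: [0.99, 0.139, -0.0, 0.0]
force: [-0.4, -0.6, 0.5]
opening: 0.7
gripper_force: 0.0
```

```bash
python3 -m pendant '{"hand":[0.4,0.4,-1,-1,-1,-1,-1,-1],"dp":[[-3,0,-8],[0,0,0],[0,0,0],[0,0,0],[0,0,0],[0,0,0],[0,0,0],[0,0,0]],"spin":[0,0,0,0,0,0,0,0]}'
```

```text
time: 6.6
tool_pos: [0.5921, 0.1576, 0.0811]
eef_rot: [0.99, 0.139, 0.001, -0.0]
force: [-0.7, -0.8, 6.2]
opening: 0.404
gripper_force: 61.3
```

```bash
python3 -m pendant '{"hand":[-1,-1,-1,-1,-1,-1,-1,-1,-1,-1],"dp":[[0,0,20],[0,0,40],[0,0,40],[0,0,40],[0,0,30],[-11,-34,0],[-11,-34,0],[-11,-34,0],[-11,-34,0],[-11,-34,0]],"spin":[0,0,0,0,0,0,-0.1,-0.1,-0.025,0]}' && python3 -m pendant '{"hand":[-1,-1,-1,-1,-1,-1],"dp":[[-11,-34,0],[-11,-34,0],[-11,-34,0],[-2,0,0],[0,0,0],[0,0,0]],"spin":[0,0,0,0,0,0]}'
```

```text
time: 7.6
tool_pos: [0.5357, -0.0138, 0.2501]
eef_rot: [1.0, 0.027, 0.0, 0.0]
force: [-0.0, -0.8, -0.5]
opening: 0.404
gripper_force: 60.5
time: 8.2
tool_pos: [0.5019, -0.1133, 0.2501]
eef_rot: [1.0, 0.028, 0.0, -0.0]
force: [-0.6, 0.9, -0.0]
opening: 0.404
gripper_force: 60.5
```

```bash
python3 -m pendant '{"hand":[-1,-1,-1,-1,-1,-1,-1,-1],"dp":[[0,0,-40],[0,0,-40],[0,0,-40],[0,0,-15],[0,0,-6],[0,0,-3],[0,0,0],[0,0,0]],"spin":[0,0,0,0,0,0,0,0]}'
```

```text
time: 9.0
tool_pos: [0.5022, -0.1145, 0.1069]
eef_rot: [1.0, 0.028, 0.001, 0.0]
force: [-0.0, -0.4, -0.9]
opening: 0.406
gripper_force: 60.5
```

```bash
python3 -m pendant '{"hand":[-1,-1,0.2,0.2,0.2,0.2,0.2,0.2,0.2,0.2],"dp":[[0,0,-2],[0,0,-1],[0,0,0],[0,0,0],[0,0,0],[0,0,0],[0,0,30],[0,0,40],[0,0,40],[0,0,40]],"spin":[0,0,0,0,0,0,0,0,0,0]}' && python3 -m pendant '{"hand":[0.4,0.4,0.4,0.4,0.4,0.4,0.4],"dp":[[10,0,0],[35,0,0],[35,0,0],[35,0,0],[0,0,0],[0,0,0],[0,0,0]],"spin":[0,0,0,0,0,0,0]}' && python3 - <<'E'
from h import *
im=shot("top","t2"); shot("side","s2"); print(blanks(im),blanks(im,(322,240,425,288),.042))
E
```

```text
time: 10.0
tool_pos: [0.501, -0.1145, 0.2544]
eef_rot: [1.0, 0.027, -0.0, -0.0]
force: [0.8, -0.3, -0.4]
opening: 0.596
gripper_force: 0.0
time: 10.7
tool_pos: [0.615, -0.1148, 0.2521]
eef_rot: [1.0, 0.027, -0.001, 0.0]
force: [-0.5, 1.1, 0.1]
opening: 0.697
gripper_force: 0.0
[(array([0.569 , 0.2776]), 2.807, array([0.037, 0.093]))] []
```

View pics/t2.png

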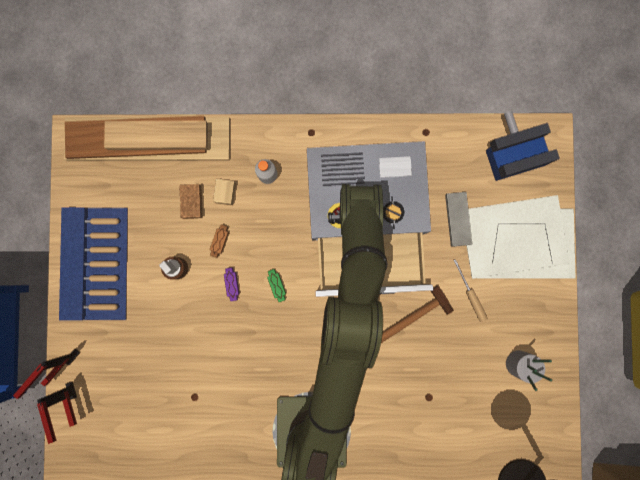

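The arm hides the first placement here. I'll check it once the hand is over the second blank, which is unmoved at (219,240).

```bash
python3 -m pendant '{"hand":[0.4,0.4,0.4,0.4,0.4,0.4,0.4,0.4,0.4,0.4],"dp":[[-5,40,0],[-5,40,0],[-5,40,0],[-5,40,0],[-5,40,0],[-5,40,0],[-5,40,0],[-5,40,0],[-5,40,0],[-1,32,0]],"spin":[0,-0.1,-0.1,-0.1,-0.088,0,0,0,0,0]}' && python3 -m pendant '{"hand":[0.4,0.4,0.4,0.4,0.4],"dp":[[0,0,-40],[0,0,-40],[0,0,-30],[0,0,0],[0,0,0]],"spin":[0,0,0,0,0]}' && python3 - <<'E'
from h import *
im=shot("top","t3"); s=shot("side","s3"); print(blanks(im,(322,240,425,288),.042))
cv2.imwrite("pics/crop3.png",np.hstack([cv2.resize(im[190:300,190:440],(750,330)),])); print(robot.state()["joint_positions"])
E
```

```text
time: 11.8
tool_pos: [0.5687, 0.2801, 0.2531]
eef_rot: [0.986, -0.165, -0.001, -0.0]
force: [0.4, -0.6, 0.1]
opening: 0.7
gripper_force: 0.0
time: 12.3
tool_pos: [0.5703, 0.2771, 0.1434]
eef_rot: [0.986, -0.166, -0.0, 0.0]
force: [0.4, -1.0, 0.4]
opening: 0.702
gripper_force: 0.0
[(array([ 0.5009, -0.1139]), 0.054, array([0.033, 0.09 ]))]
[-0.56090459  0.90913977  0.06638178  1.65623975 -0.09572056  0.57582162
 -2.34426499]
```

View pics/crop3.png

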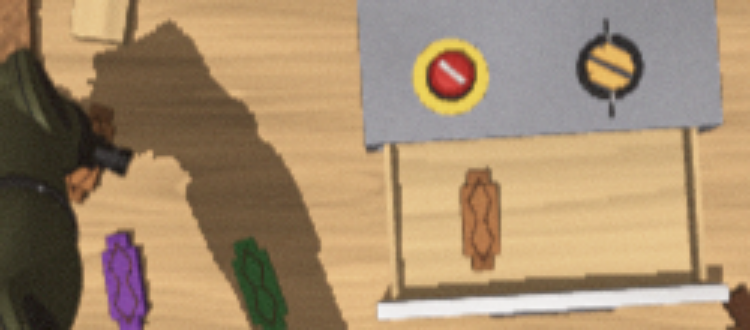

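Blank 1 lies flat in the drawer at crop (481,218). The mushroom's line has turned anticlockwise, which confirms it is pressed. Now I grasp blank 2.

```bash
python3 -m pendant '{"hand":[0.4,0.4,0.4,0.4,-1,-1,-1,-1,-1,-1],"dp":[[-1,0,-30],[0,0,-20],[0,0,-12],[0,0,0],[0,0,0],[0,0,0],[0,0,0],[0,0,0],[0,0,0],[0,0,0]],"spin":[0,0,0,0,0,0,0,0,0,0]}'
```

```text
time: 13.4
tool_pos: [0.5705, 0.2779, 0.0828]
eef_rot: [0.986, -0.166, 0.001, -0.001]
force: [-0.7, -0.6, 7.8]
opening: 0.403
gripper_force: 61.6
```

```bash
python3 -m pendant '{"hand":[-1,-1,-1,-1,-1,-1,-1,-1,-1,-1],"dp":[[0,0,20],[0,0,40],[0,0,40],[0,0,40],[0,0,35],[-10,-40,0],[-10,-40,0],[-10,-40,0],[-10,-40,0],[-10,-40,0]],"spin":[0,0,0,0,0,0.1,0.1,0.1,0.09,0]}' && python3 -m pendant '{"hand":[-1,-1,-1,-1,-1,-1,-1,-1,-1,-1],"dp":[[-10,-40,0],[-2,-40,0],[0,-40,0],[0,-40,0],[0,-40,0],[0,-40,0],[0,-40,0],[0,-31,0],[0,0,0],[0,0,0]],"spin":[0,0,0,0,0,0,0,0,0,0]}'
```

```text
time: 14.4
tool_pos: [0.5189, 0.0758, 0.2566]
eef_rot: [1.0, 0.029, 0.001, -0.0]
force: [0.4, -0.2, -1.0]
opening: 0.402
gripper_force: 60.7
time: 15.4
tool_pos: [0.5071, -0.2343, 0.2562]
eef_rot: [1.0, 0.027, 0.0, 0.0]
force: [0.9, 0.5, -0.9]
opening: 0.403
gripper_force: 60.7
```

```bash
python3 -m pendant '{"hand":[-1,-1,-1,-1,-1,-1,-1,-1],"dp":[[0,0,-40],[0,0,-40],[0,0,-40],[0,0,-18],[0,0,-8],[0,0,-4],[0,0,-1],[0,0,0]],"spin":[0,0,0,0,0,0,0,0]}' && python3 -m pendant '{"hand":[0.2,0.2,0.2,0.2,0.2,0.2,0.2,0.2,0.2],"dp":[[0,0,0],[0,0,0],[0,0,0],[0,0,0],[0,0,30],[0,0,40],[0,0,40],[0,0,40],[0,0,0]],"spin":[0,0,0,0,0,0,0,0,0]}'
```

```text
time: 16.2
tool_pos: [0.5081, -0.2336, 0.106]
eef_rot: [1.0, 0.029, 0.001, 0.0]
force: [-1.1, -0.7, -0.5]
opening: 0.405
gripper_force: 60.7
time: 17.1
tool_pos: [0.51, -0.2347, 0.2602]
eef_rot: [1.0, 0.028, 0.005, 0.002]
force: [0.8, -0.3, 0.3]
opening: 0.597
gripper_force: 0.0
```

```bash
python3 -m pendant '{"hand":[-1,-1,-1,-1,-1,-1,-1],"dp":[[-34,14,0],[-34,14,0],[-34,14,0],[-32,12,0],[0,0,-30],[0,0,0],[0,0,0]],"spin":[0,0,0,0,0,0,0]}' && python3 - <<'E'
from h import *
im=shot("top","t4"); s=shot("side","s4"); print(blanks(im,(322,240,425,288),.042))
for c in blobs(im,(0,0,170),(180,40,255),(305,275,445,305),30): print("front",rect("top",c,.101))
cv2.imwrite("pics/crop4.png",np.hstack([cv2.resize(im[200:300,300:450],(450,300)),cv2.resize(s[180:300,280:420],(350,300))]))
E
```

```text
time: 17.8
tool_pos: [0.3737, -0.1796, 0.2247]
eef_rot: [1.0, 0.028, -0.0, -0.0]
force: [0.1, -0.2, 0.1]
opening: -0.0
gripper_force: 0.0
[(array([ 0.5004, -0.114 ]), 0.048, array([0.034, 0.09 ])), (array([ 0.5066, -0.2322]), 0.04, array([0.035, 0.091]))]
front (array([ 0.4175, -0.0917]), 1.631, array([0.016, 0.157]))
front (array([ 0.4299, -0.3219]), 1.644, array([0.016, 0.046]))
```

View pics/crop4.png

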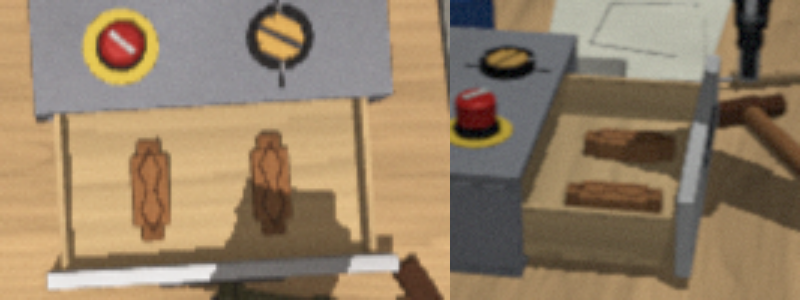

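Both blanks lie flat, at crop (150,190) and (271,180). Now I shut the drawer gently.

```bash
python3 -m pendant '{"hand":[-1,-1,-1,-1,-1,-1,-1,-1,-1,-1],"dp":[[0,0,-35],[0,0,-35],[0,0,-25],[0,0,0],[8,0,0],[8,0,0],[8,0,0],[10,1,0],[10,0,0],[12,1,0]],"spin":[0,0,0,0,0,0,0,0,0,0]}' && python3 -m pendant '{"hand":[-1,-1,-1,-1,-1,-1,-1,-1,-1,-1],"dp":[[12,1,0],[12,0,0],[12,1,0],[12,1,0],[12,0,0],[12,1,0],[12,1,0],[10,0,0],[8,1,0],[6,1,0]],"spin":[0,0,0,0,0,0,0,0,0,0]}'
```

```text
time: 18.9
tool_pos: [0.4325, -0.1792, 0.1331]
eef_rot: [1.0, 0.028, -0.003, -0.001]
force: [-3.3, -0.8, 0.2]
opening: -0.002
gripper_force: 0.0
time: 19.9
tool_pos: [0.541, -0.1721, 0.1328]
eef_rot: [1.0, 0.028, -0.002, -0.001]
force: [-1.4, -0.2, -0.1]
opening: -0.0
gripper_force: 0.0
```

```bash
python3 -m pendant '{"hand":[-1,-1,-1,-1,-1],"dp":[[5,0,0],[4,0,0],[4,0,0],[3,0,0],[0,0,0]],"spin":[0,0,0,0,0]}'
```

```text
time: 20.4
tool_pos: [0.5508, -0.1723, 0.1321]
eef_rot: [1.0, 0.028, -0.009, -0.001]
force: [-11.5, 0.2, 7.7]
opening: -0.001
gripper_force: 0.0
```

```bash
python3 -m pendant '{"hand":[-1,-1,-1,-1],"dp":[[3,0,1],[3,0,1],[0,0,0],[0,0,0]],"spin":[0,0,0,0]}'
```

```text
time: 20.8
tool_pos: [0.5513, -0.1724, 0.1323]
eef_rot: [1.0, 0.028, -0.015, -0.002]
force: [-19.8, 0.1, 4.4]
opening: -0.003
gripper_force: 0.0
```

```bash
python3 -m pendant '{"hand":[-1,-1,-1,-1,0.4,0.4,0.4,0.4,0.4,0.4],"dp":[[-25,0,0],[-25,0,0],[0,0,40],[0,0,45],[0,0,45],[0,45,0],[0,45,0],[0,45,0],[0,45,0],[0,45,0]],"spin":[0,0,0,0,0,0.1,0.1,0.1,0.1,0.1]}' && python3 -m pendant '{"hand":[0.4,0.4,0.4,0.4,0.4,0.4,0.4],"dp":[[0,45,0],[0,45,0],[0,45,0],[0,45,0],[0,0,0],[0,0,0],[0,0,0]],"spin":[0.1,0.07,0,0,0,0,0]}' && python3 - <<'E'
from h import *
im=shot("top","t5"); s=shot("side","s5")
for c in blobs(im,(0,0,170),(180,40,255),(305,225,445,305),30): print("front",rect("top",c,.101))
for c in blobs(im,(0,0,0),(180,255,75),(378,198,410,226),20): print("collar",rect("top",c,.129))
for c in blobs(im,(8,90,110),(30,255,255),(378,198,410,226),8): print("brass",rect("top",c,.128))
# stand outline
for c in blobs(im,(0,60,0),(20,255,110),(150,245,200,290),60): print("stand",cv2.boundingRect(c))
x=cv2.resize(im[195:230,375:415],(640,560),interpolation=cv2.INTER_CUBIC); cv2.imwrite("pics/crop5.png",np.hstack([x[:, :400][:400] if 0 else cv2.resize(x,(400,350)),cv2.resize(im[120:300,300:445],(282,350))]))
g=cv2.cvtColor(im,cv2.COLOR_BGR2GRAY); o=[]
cz=np.array([.6429,-.2314])
P=[];W=[]
for v in range(200,226):
    for u in range(380,409):
        p=ray("top",u,v,.128)[:2]-cz
        if np.hypot(*p)<.017: P.append(p);W.append(max(0,130-float(im[v,u,2])))
P=np.array(P);W=np.array(W);m=(P*W[:,None]).sum(0)/W.sum();C=((P-m).T*W)@(P-m)/W.sum();w,V=np.linalg.eigh(C)
print("slot centre",m+cz,"yaw",np.arctan2(V[1,1],V[0,1])%np.pi,np.sqrt(w),W.sum())
E
```

```text
time: 21.8
tool_pos: [0.5128, 0.055, 0.2652]
eef_rot: [0.961, 0.277, -0.002, -0.001]
force: [1.5, -0.2, 0.1]
opening: 0.698
gripper_force: 0.0
time: 22.5
tool_pos: [0.5127, 0.2315, 0.2646]
eef_rot: [0.935, 0.355, -0.003, 0.0]
force: [-1.2, 0.1, -0.1]
opening: 0.702
gripper_force: 0.0
front (array([ 0.5714, -0.1683]), 1.628, array([0.016, 0.331]))
collar (array([ 0.6427, -0.2312]), 2.749, array([0.052, 0.054]))
brass (array([ 0.6429, -0.2316]), 1.027, array([0.036, 0.039]))
stand (162, 268, 25, 11)
slot centre [ 0.64220882 -0.23346619] yaw 1.130445212171749 [0.00103166 0.00939228] 568.0
```

View pics/crop5.png

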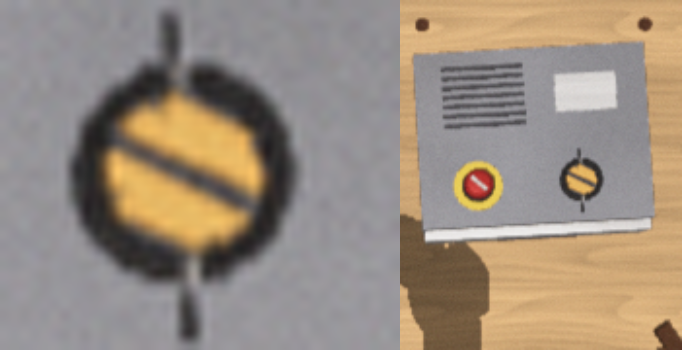

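The drawer is flush, and the slot's long axis is at yaw about 1.13, centred in the collar. On to the tool.

```bash
python3 -m pendant '{"hand":[0.4,0.4,0.4,0.4,0.4,0.4,0.4],"dp":[[-6,44,0],[-6,44,0],[-6,44,0],[-6,43,0],[0,0,0],[0,0,-30],[0,0,0]],"spin":[0,0,0,0,0,0,0]}' && python3 - <<'E'
from h import *
s=shot("side","s6"); t=shot("top","t6")
cv2.imwrite("pics/crop6.png",np.hstack([cv2.resize(s[270:435,220:370],(400,440)),cv2.resize(t[220:320,120:220],(400,440))]))
E
```

```text
time: 23.3
tool_pos: [0.4877, 0.4047, 0.2316]
eef_rot: [0.935, 0.355, -0.006, 0.002]
force: [-0.0, -1.3, -0.2]
opening: 0.7
gripper_force: 0.0
```

View pics/crop6.png

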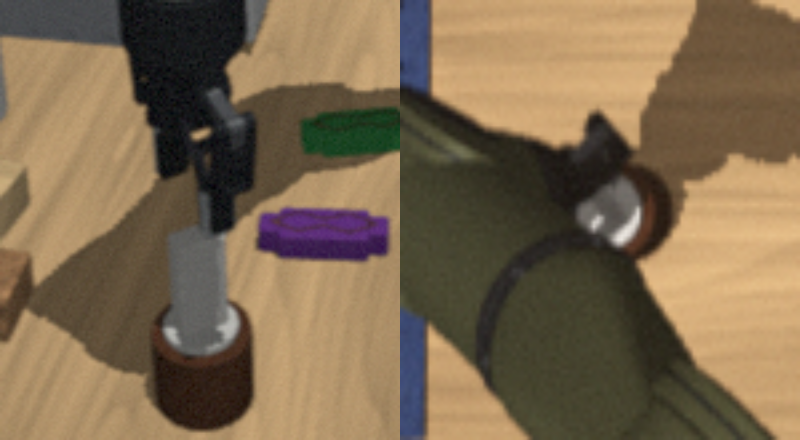

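The fingers straddle the handle's flats, with the handle top at crop (197,235). Next I descend and grip.

```bash
python3 -m pendant '{"hand":[0.4,0.4,0.4,0.4,-1,-1,-1,-1,-1,-1],"dp":[[0,2,-30],[0,0,-25],[0,0,-17],[0,0,0],[0,0,0],[0,0,0],[0,0,0],[0,0,0],[0,0,0],[0,0,0]],"spin":[0,0,0,0,0,0,0,0,0,0]}'
```

```text
time: 24.4
tool_pos: [0.4892, 0.4107, 0.1645]
eef_rot: [0.935, 0.355, -0.001, -0.001]
force: [0.7, 0.4, 7.4]
opening: 0.229
gripper_force: 59.4
```

```bash
python3 -m pendant '{"hand":[-1,-1,-1,-1,-1,-1,-1,-1,-1,-1],"dp":[[0,0,15],[0,0,35],[0,0,40],[0,0,40],[0,0,45],[0,0,10],[10,-40,0],[10,-40,0],[10,-40,0],[10,-40,0]],"spin":[0,0,0,0,0,0,0.1,0.1,0.1,0.1]}' && python3 -m pendant '{"hand":[-1,-1,-1,-1,-1,-1,-1,-1,-1,-1],"dp":[[10,-40,0],[10,-40,0],[10,-40,0],[10,-40,0],[10,-40,0],[10,-40,0],[10,-40,0],[10,-40,0],[10,-40,0],[10,-40,0]],"spin":[0,0,0,0,0,0,0,0,0,0]}' && python3 -m pendant '{"hand":[-1,-1,-1,-1,-1],"dp":[[10,-40,0],[5,-40,0],[0,-3,0],[0,0,0],[0,0,0]],"spin":[0,0,0,0,0]}'
```

```text
time: 25.4
tool_pos: [0.5281, 0.2482, 0.348]
eef_rot: [0.844, 0.536, -0.003, 0.0]
force: [0.6, -0.2, -0.0]
opening: 0.226
gripper_force: 58.7
time: 26.4
tool_pos: [0.628, -0.1517, 0.348]
eef_rot: [0.845, 0.534, -0.003, -0.0]
force: [0.6, 0.8, -0.5]
opening: 0.227
gripper_force: 58.7
time: 26.9
tool_pos: [0.6432, -0.2312, 0.3479]
eef_rot: [0.845, 0.535, -0.002, -0.001]
force: [0.4, 0.5, -0.7]
opening: 0.227
gripper_force: 58.8
```

```bash
python3 -m pendant '{"hand":[-1,-1,-1,-1],"dp":[[1,-1,-25],[0,0,-22],[0,0,0],[0,0,0]],"spin":[0,0,0,0]}' && python3 - <<'E'
from h import *
s=shot("side","s7"); t=shot("top","t7")
p=robot.state()["tool_pos"]; print(p, "tip px",pix("side",[p[0],p[1],p[2]-.1625]),"slot px vision",pix("side",[.6428,-.2313,.128]))
cv2.imwrite("pics/crop7.png",cv2.resize(s[130:220,260:350],(600,600),interpolation=cv2.INTER_CUBIC))
E
```

```text
time: 27.3
tool_pos: [0.6446, -0.2323, 0.3013]
eef_rot: [0.845, 0.535, -0.003, -0.0]
force: [-0.3, 0.6, -0.4]
opening: 0.226
gripper_force: 58.8
[ 0.64519889 -0.23310733  0.30250938] tip px [300.8869492  198.29320794] slot px vision [301.70321661 202.66731013]
```

View pics/crop7.png

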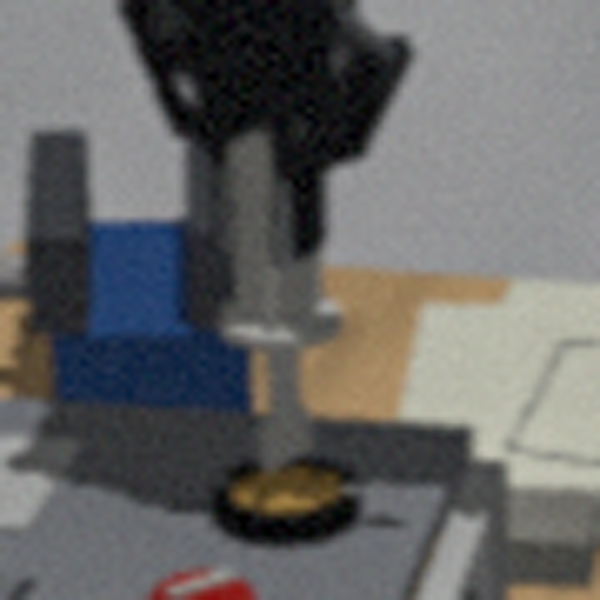

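The side crop shows the shaft upright at x≈287, right over the slot centre. Lowering gently.

```bash
python3 -m pendant '{"hand":[-1,-1,-1,-1,-1,-1,-1,-1],"dp":[[-1,0,-4],[0,0,-3],[0,0,-2],[0,0,-2],[0,0,-2],[0,0,-2],[0,0,0],[0,0,0]],"spin":[0,0,0,0,0,0,0,0]}'
```

```text
time: 28.2
tool_pos: [0.6432, -0.234, 0.2856]
eef_rot: [0.845, 0.534, -0.003, 0.0]
force: [0.6, 0.9, -1.1]
opening: 0.225
gripper_force: 58.8
```

```bash
python3 -m pendant '{"hand":[-1,-1,-1,-1],"dp":[[0,0,-2],[0,0,-2],[0,0,0],[0,0,0]],"spin":[0,0,0,0]}'
```

```text
time: 28.6
tool_pos: [0.6433, -0.234, 0.2816]
eef_rot: [0.845, 0.534, -0.003, 0.0]
force: [-0.1, 0.2, 0.2]
opening: 0.226
gripper_force: 58.7
```

```bash
python3 -m pendant '{"hand":[-1,-1,-1,-1,-1,-1,-1,-1,-1,-1],"dp":[[0,0.5,0],[0,0.5,0],[0,0,0],[0,0,0],[0,0,0],[0,0,0],[0,0,0],[0,0,0],[0,0,0],[0,0,0]],"spin":[-0.12,-0.12,-0.12,-0.12,-0.12,-0.12,-0.12,-0.12,-0.12,0]}' && python3 -m pendant '{"hand":[-1,-1,-1],"dp":[[0,0,0],[0,0,0],[0,0,0]],"spin":[-0.09,0,0]}' && python3 - <<'E'
from h import *
t=shot("top","t8"); s=shot("side","s8"); print(robot.state()["ft_torque"])
cv2.imwrite("pics/crop8.png",np.hstack([cv2.resize(t[195:230,375:415],(400,350),interpolation=cv2.INTER_CUBIC),cv2.resize(s[150:220,260:340],(400,350),interpolation=cv2.INTER_CUBIC)]))
E
```

```text
time: 29.6
tool_pos: [0.6431, -0.2333, 0.2817]
eef_rot: [1.0, 0.023, -0.003, -0.001]
force: [0.6, -0.0, 0.3]
opening: 0.224
gripper_force: 58.8
time: 29.9
tool_pos: [0.6434, -0.2334, 0.2817]
eef_rot: [1.0, -0.02, -0.002, -0.001]
force: [0.5, -1.4, -0.2]
opening: 0.227
gripper_force: 58.8
[-0.40353965  0.17293421  0.04917407]
```

```bash
python3 -m pendant '{"hand":[-1,-1,-1,-1,-1,-1,-1,-1],"dp":[[0,0,10],[0,0,25],[0,0,31],[-10,40,0],[-10,40,0],[-10,40,0],[-10,40,0],[0,0,0]],"spin":[0,0,0,0,0,0,0,0]}' && python3 - <<'E'
from h import *
im=shot("top","t9"); shot("side","s9"); P=[];W=[]; cz=np.array([.6429,-.2314])
for v in range(200,226):
    for u in range(380,409):
        p=ray("top",u,v,.128)[:2]-cz
        if np.hypot(*p)<.017: P.append(p);W.append(max(0,130-float(im[v,u,2])))
P=np.array(P);W=np.array(W);m=(P*W[:,None]).sum(0)/W.sum();C=((P-m).T*W)@(P-m)/W.sum();w,V=np.linalg.eigh(C)
print("yaw",(np.arctan2(V[1,1],V[0,1])+1.57)%np.pi-1.57,np.sqrt(w),W.sum())
cv2.imwrite("pics/crop9.png",cv2.resize(im[180:245,300:445],(725,325),interpolation=cv2.INTER_CUBIC))
E
```

```text
time: 30.8
tool_pos: [0.6027, -0.0636, 0.3493]
eef_rot: [1.0, -0.015, -0.002, -0.005]
force: [0.8, 0.8, -0.2]
opening: 0.226
gripper_force: 59.0
yaw 0.08540978284828427 [0.00131265 0.00999432] 831.0
```

View pics/crop9.png

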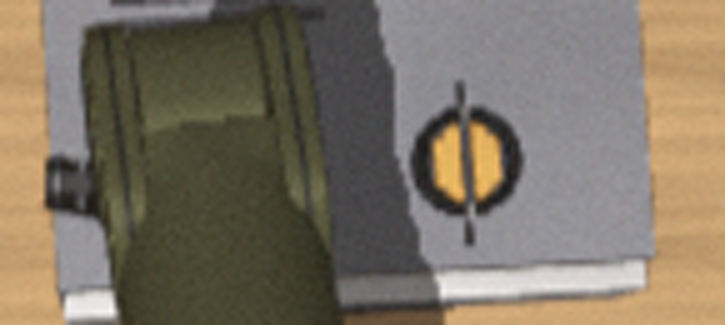

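The slot lines up with both ticks (yaw 0.085 against 0.055). I'll take the tool back to the stand.

```bash
python3 -m pendant '{"hand":[-1,-1,-1,-1,-1,-1,-1,-1,-1,-1],"dp":[[-9,40,0],[-9,40,0],[-9,40,0],[-9,40,0],[-9,40,0],[-9,40,0],[-9,40,0],[-9,40,0],[-10,40,0],[-10,40,0]],"spin":[0,0.12,0.12,0.12,0.12,0.12,0.12,0.04,0,0]}' && python3 -m pendant '{"hand":[-1,-1,-1,-1,-1],"dp":[[-10,40,0],[-10,34,0],[0,0,0],[0,0,0],[0,0,0]],"spin":[0,0,0,0,0]}'
```

```text
time: 31.9
tool_pos: [0.5125, 0.3272, 0.3481]
eef_rot: [0.937, 0.349, -0.002, -0.0]
force: [-0.4, 0.1, -0.9]
opening: 0.225
gripper_force: 59.1
time: 32.4
tool_pos: [0.4932, 0.3988, 0.3477]
eef_rot: [0.937, 0.349, -0.002, 0.001]
force: [-0.2, 0.5, -0.1]
opening: 0.227
gripper_force: 59.0
```

```bash
python3 -m pendant '{"hand":[-1,-1,-1,-1,-1,-1],"dp":[[-4,12,-30],[0,0,-40],[0,0,-40],[0,0,0],[0,0,0],[0,0,0]],"spin":[0.01,0,0,0,0,0]}' && python3 - <<'E'
from h import *
s=shot("side","s10"); t=shot("top","t10")
cv2.imwrite("pics/crop10.png",np.hstack([cv2.resize(s[330:435,245:345],(400,420)),cv2.resize(t[230:310,130:210],(400,420))]))
E
```

```text
time: 33.0
tool_pos: [0.4889, 0.4134, 0.2403]
eef_rot: [0.935, 0.355, -0.001, -0.001]
force: [0.1, -1.2, 0.8]
opening: 0.225
gripper_force: 59.0
```

View pics/crop10.png

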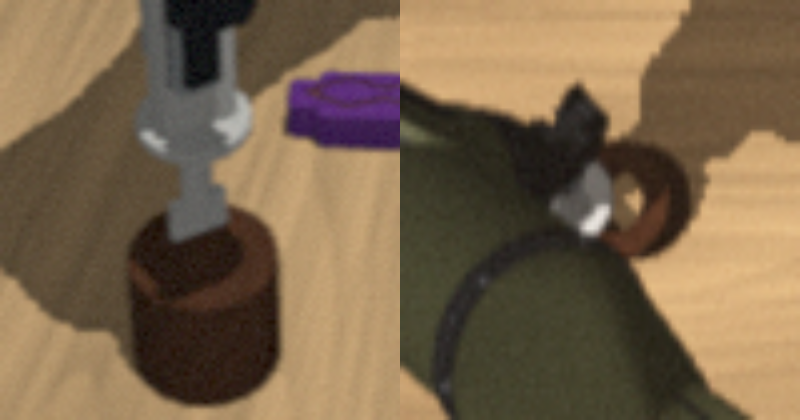

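```bash
python3 - <<'E'
from h import *
p=np.array(robot.state()["tool_pos"]); print(p)
print("rim centre side",ray("side",295.75,394.25,.06))
print("tip px",pix("side",[p[0],p[1],p[2]-.1625]),"seen",245+198/4,330+240/4)
for f,b in(("s10",(265,370,325,435)),("t0",)) if 0 else (("s10",(265,375,325,435)),):
    for c in blobs(cv2.imread(f"pics/{f}.png"),(0,60,0),(14,255,120),b,100):
        print(cv2.boundingRect(c)); 
# top view: dark/brown disc at z=.06, initial image
im=cv2.imread("pics/top0.png"); s=cv2.imread("pics/s10.png")
# predicted outlines for the candidate centre, both views
for C in ([.4892,.4107],):
    th=np.linspace(0,2*np.pi,40)
    for n in("side","top"):
        q=np.array([pix(n,[C[0]+.034*np.cos(a),C[1]+.034*np.sin(a),.06]) for a in th]); print(n,q.min(0).round(1),q.max(0).round(1))
a=cv2.resize(im[245:295,145:205],(600,500),interpolation=cv2.INTER_CUBIC)
q=np.array([(pix("top",[.4892+.034*np.cos(x),.4107+.034*np.sin(x),.06])-[145,245]+.5)*10 for x in th]).astype(np.int32); cv2.polylines(a,[q],True,(0,255,0),1)
a=cv2.resize(a,(400,333)); b=cv2.resize(s[370:435,262:332],(400,371),interpolation=cv2.INTER_CUBIC); k=400/70
q=np.array([(pix("side",[.4892+.034*np.cos(x),.4107+.034*np.sin(x),.06])-[262,370]+.5)*k for x in th]).astype(np.int32); cv2.polylines(b,[q],True,(0,255,0),1)
o=np.zeros((371,800,3),np.uint8); o[:333,:400]=a; o[:,400:]=b; cv2.imwrite("pics/crop11.png",o)
E
```

```text
[0.4884731  0.41366559 0.24033424]
rim centre side [0.48375701 0.41036332 0.06      ]
tip px [292.27401581 387.51450517] seen 294.5 390.0
(276, 382, 39, 50)
side [273.4 380.6] [312. 408.]
top [159.3 255.3] [182.4 278.5]
```

View pics/crop11.png

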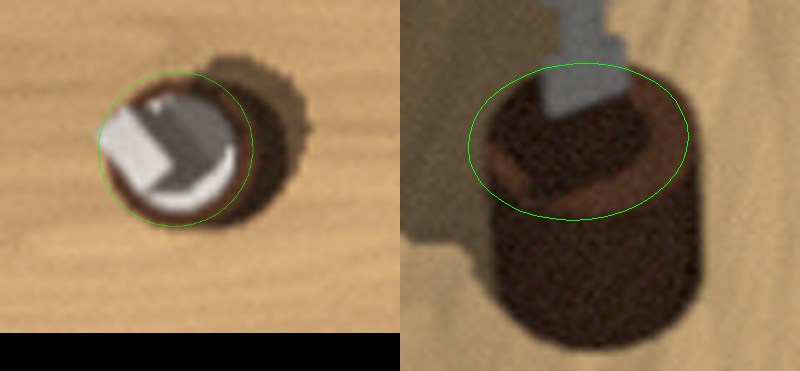

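Relative to the rim, the blade tip is within about 2 mm of the hole centre. Lowering with force checks.

```bash
python3 -m pendant '{"hand":[-1,-1,-1,-1],"dp":[[-1,-2,-15],[0,0,-15],[0,0,0],[0,0,0]],"spin":[0,0,0,0]}' && python3 -m pendant '{"hand":[-1,-1,-1,-1,-1,-1],"dp":[[0,0,-12],[0,0,-12],[0,0,-10],[0,0,-6],[0,0,-3],[0,0,0]],"spin":[0,0,0,0,0,0]}'
```

```text
time: 33.5
tool_pos: [0.4864, 0.4111, 0.2079]
eef_rot: [0.935, 0.355, -0.003, -0.0]
force: [0.2, 0.0, -0.3]
opening: 0.226
gripper_force: 59.0
time: 34.1
tool_pos: [0.4862, 0.411, 0.1647]
eef_rot: [0.935, 0.356, -0.003, -0.0]
force: [0.5, -0.3, -0.3]
opening: 0.227
gripper_force: 59.2
```

```bash
python3 -m pendant '{"hand":[-1,-1,-1,-1],"dp":[[1,0,-1.5],[0,0,-1.5],[0,0,0],[0,0,0]],"spin":[0,0,0,0]}'
```

```text
time: 34.5
tool_pos: [0.4865, 0.4112, 0.1645]
eef_rot: [0.935, 0.356, -0.003, -0.0]
force: [-5.7, -4.4, 19.5]
opening: 0.228
gripper_force: 61.9
```

```bash
python3 -m pendant '{"hand":[-1,0.4,0.4,0.4,0.4,0.4,0.4,0.4,0.4,0.4],"dp":[[0,0,2],[0,0,0],[0,0,0],[0,0,0],[0,0,0],[0,0,10],[0,0,30],[0,0,40],[0,0,40],[0,0,0]],"spin":[0,0,0,0,0,0,0,0,0,0]}' && python3 -m pendant '{"hand":[0.4,0.4,0.4,0.4,0.4,0.4,0.4,0.4,0.4,0.4],"dp":[[12,-40,5],[12,-40,5],[12,-40,0],[12,-40,0],[12,-40,0],[12,-40,0],[12,-40,0],[12,-40,0],[12,-40,0],[0,0,0]],"spin":[0,0,0,0,0,0,0,0,0,0]}' && python3 - <<'E'
from h import *
t=shot("top","t12"); s=shot("side","s12")
for c in blobs(t,(0,0,190),(180,60,255),(150,250,190,285),10): print("handle top",rect("top",c,.141),cv2.contourArea(c))
for c in blobs(t,(0,150,60),(8,255,255),(325,200,355,230),20): print("stop",rect("top",c,.154))
cv2.imwrite("pics/crop12.png",np.hstack([cv2.resize(s[200:440,200:340],(350,600),interpolation=cv2.INTER_CUBIC),cv2.resize(t[190:300,150:230],(436,600),interpolation=cv2.INTER_CUBIC)]))
E
```

```text
time: 35.5
tool_pos: [0.4892, 0.4137, 0.2906]
eef_rot: [0.935, 0.355, 0.003, -0.003]
force: [1.1, 0.8, 0.5]
opening: 0.7
gripper_force: 0.0
time: 36.5
tool_pos: [0.5969, 0.0419, 0.2932]
eef_rot: [0.937, 0.35, -0.004, 0.003]
force: [0.4, -1.0, -0.3]
opening: 0.694
gripper_force: 0.0
handle top (array([0.4802, 0.4013]), 1.044, array([0.023, 0.059])) 72.5
stop (array([ 0.6337, -0.0823]), 2.415, array([0.034, 0.036]))
```

View pics/crop12.png

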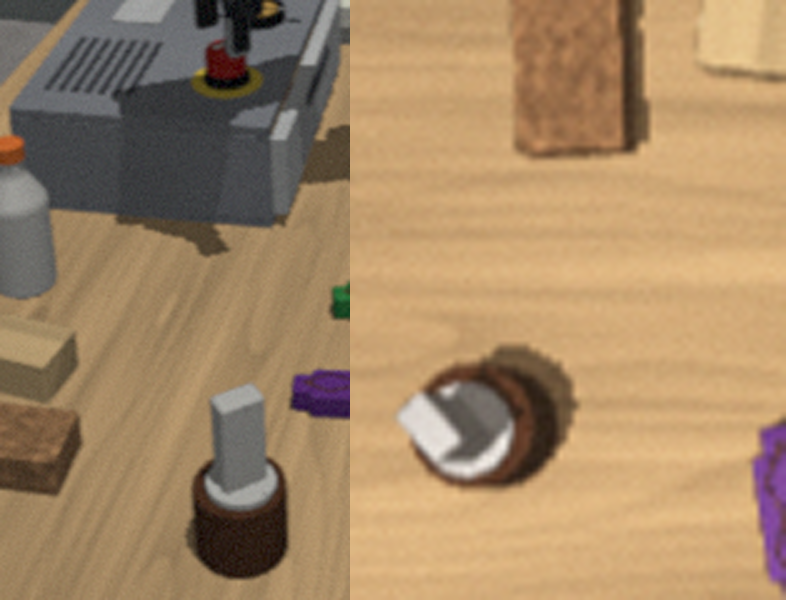

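The tool is upright and fully down, with its handle at top-crop (430,425), as at the start. Now the mushroom.

```bash
python3 -m pendant '{"hand":[0.6,0.6,0.6,0.6,0.6,0.6,0.6,0.6],"dp":[[10,-32,0],[10,-31,0],[10,-31,0],[9,-31,0],[0,0,-25],[0,0,-20],[0,0,0],[0,0,0]],"spin":[0,0,0,0,0,0,0,0]}'
```

```text
time: 37.4
tool_pos: [0.6344, -0.072, 0.2491]
eef_rot: [0.934, 0.357, -0.003, -0.001]
force: [-0.0, -0.3, 0.4]
opening: 0.796
gripper_force: 0.0
```

```bash
python3 -m pendant '{"hand":[0.6,0.6,0.6,0.6,0.6,0.6],"dp":[[1,-10,0],[0,0,0],[0,0,-20],[0,0,-20],[0,0,-11],[0,0,0]],"spin":[0,0,0,0,0,0]}'
```

```text
time: 38.0
tool_pos: [0.6346, -0.0843, 0.1967]
eef_rot: [0.935, 0.355, -0.004, -0.001]
force: [0.0, 0.3, 0.6]
opening: 0.798
gripper_force: 0.0
```

```bash
python3 -m pendant '{"hand":[-1,-1,-1,-1,-1,-1],"dp":[[1,1,2],[0,0,0],[0,0,0],[0,0,0],[0,0,0],[0,0,0]],"spin":[0,0,0,0,0,0]}'
```

```text
time: 38.6
tool_pos: [0.6363, -0.0814, 0.2018]
eef_rot: [0.935, 0.356, -0.002, -0.001]
force: [-3.4, 2.5, 5.2]
opening: 0.473
gripper_force: 60.3
```

```bash
python3 -m pendant '{"hand":[-1,-1,-1,-1,-1],"dp":[[0,0,1],[0,0,1],[0,0,1],[0,0,1],[0,0,0]],"spin":[-0.1,-0.1,-0.1,-0.1,0]}' && python3 -m pendant '{"hand":[-1,-1,-1,-1,-1,-1,-1],"dp":[[0,0,1],[0,0,1],[0,0,1],[0,0,1],[0,0,0.5],[0,0,0],[0,0,0]],"spin":[-0.1,-0.1,-0.1,-0.1,-0.05,0,0]}'; python3 -c "
from h import *; print(robot.state()['ft_torque'])"
```

```text
time: 39.1
tool_pos: [0.6368, -0.0825, 0.2057]
eef_rot: [0.987, 0.163, -0.002, -0.001]
force: [-2.7, 1.2, 7.7]
opening: 0.464
gripper_force: 60.8
time: 39.8
tool_pos: [0.6368, -0.0838, 0.21]
eef_rot: [0.998, -0.06, -0.001, -0.001]
force: [-2.3, -2.5, 6.9]
opening: 0.464
gripper_force: 60.8
[-0.46048299  0.48141913  0.05250397]
```

```bash
python3 -m pendant '{"hand":[0.6,0.6,0.6,0.6,0.6,0.6,0.6,0.6,0.6,0.6],"dp":[[0,0,0],[0,0,0],[0,0,0],[0,0,0],[0,0,30],[0,0,40],[0,0,40],[-40,0,0],[-40,0,0],[0,0,0]],"spin":[0,0,0,0,0,0,0,0,0,0]}' && python3 -m pendant '{"hand":[0.6,0.6,0.6,0.6,0.6,0.6],"dp":[[-30,40,0],[-30,40,0],[0,40,0],[0,40,0],[0,0,0],[0,0,0]],"spin":[0,0,0,0,0,0]}' && python3 - <<'E'
from h import *
t=shot("top","t13"); s=shot("side","s13")
for n in("side0","s1","s13"):
    for c in blobs(cv2.imread(f"pics/{n}.png"),(0,150,60),(8,255,255),(270,200,310,245),10):
        M=cv2.moments(c); print(n,cv2.boundingRect(c),M["m10"]/M["m00"],M["m01"]/M["m00"])
for c in blobs(t,(0,0,170),(180,40,255),(305,225,445,305),30): print("front",rect("top",c,.101))
cv2.imwrite("pics/crop13.png",np.hstack([cv2.resize(t[180:260,300:440],(525,300),interpolation=cv2.INTER_CUBIC),cv2.resize(s[180:260,250:320],(262,300),interpolation=cv2.INTER_CUBIC)]))
E
```

```text
time: 40.8
tool_pos: [0.549, -0.0834, 0.3173]
eef_rot: [0.998, -0.061, -0.008, -0.001]
force: [0.5, -1.0, -0.0]
opening: 0.795
gripper_force: 0.0
time: 41.4
tool_pos: [0.4966, 0.0782, 0.3183]
eef_rot: [0.998, -0.06, -0.002, -0.002]
force: [0.3, -0.0, -0.6]
opening: 0.799
gripper_force: 0.0
side0 (283, 215, 15, 13) 289.830900243309 221.11800486618003
s1 (282, 217, 16, 14) 290.3714596949891 224.08605664488016
s13 (283, 215, 15, 13) 289.8321917808219 221.21575342465752
front (array([ 0.5732, -0.1983]), 1.627, array([0.016, 0.275]))
```

View pics/crop13.png

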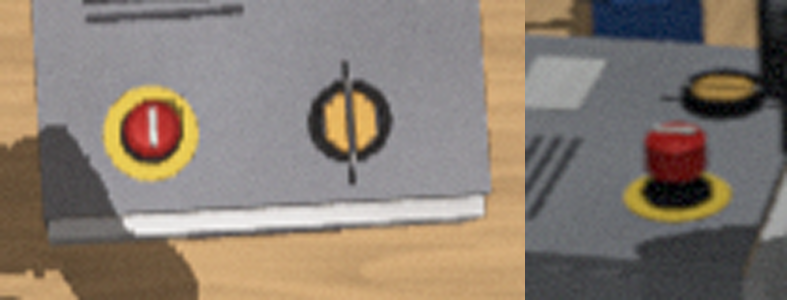

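The mushroom is back at its starting height (row 221.2 against 221.1), with its line pointing forward again. The slot is on the ticks and the drawer is shut. Handing in.

```bash
python3 -c "
from workcell import robot; print(robot.close_job())"
```

```text
the job is handed in; nothing more can be done
None
```

The job is finished and handed in at about 41 s of the 208 s allowed. My last camera checks showed both brown blanks flat in the drawer just before I shut it, the drawer flush, the slot on the ticks, the tool upright in its stand and the mushroom fully up; the judge's verdict was not reported back.

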